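# Snug up the light-board clamp with a ratchet wrench

### The arm

A 6-joint arm with a two-finger parallel gripper is mounted at the origin on the work surface. World frame = base frame: x ahead of the robot, y to its left, z up, the work surface at z = 0. Lengths are in mm, angles in rad, forces in N, time in s.
With the tool pointing down it reaches from about 350 to 1000 mm from the base axis. Payload 7.1 kg.
Tool frame: the origin (TCP) lies on the mounting face of the last link; the fingertips stand 173 mm ahead of it and the grasp point (between the pads) lies 155 mm ahead of it (manip.nose_length is the distance from the TCP to the fingertips, in mm); z points along the fingers, y is the direction in which the jaws open and shut (so a half turn about z gives the same grasp; the last joint's range is limited). The gripper opens to 85 mm and grips with 20 to 120 N. Pads are 22 mm wide; open, the fingers measure 114 mm over their backs; the gripper's body (76 mm by 85 mm) begins 54 mm behind the grasp point. The pads swing forward as they close: fully open they stand 13 mm farther back than shut.
Start: joints at [1.305, 0.423, 1.63, -0, 1.089, -0.019], TCP at [152.658, 606.054, 404.719] pointing down, gripper open.
Joint ranges: [-3, 3], [-0.9, 2.11], [0.09, 2.58], [-1.31, 4.45], [0.11, 2.69], [-2.54, 2.54]. Speed limits (rad/s): [2.39, 2.39, 3.01, 3.14, 3.14, 3.14].

### API

Orientations are given as a unit quaternion [x, y, z, w].
In Python, from cell import manip gives the robot as it stands.
- The arm moves only by the shell command python3 -m crank 'ROWS' [FORCE]. ROWS is a JSON object of lists of equal length, an entry for each row: "xyz": the shift along the world's x, y, z in cm, a list of three; "yaw": the turn about the world's z in rad; "claw": the gripper command: -1 is shut, 1 is fully open, values between are in proportion. In form: {"xyz": [[dx, dy, dz], ...], "yaw": [yaw, ...], "claw": [claw, ...]}. A call has 1 to 12 rows; each row is the pose to reach, as a shift and turn from the pose commanded when the call began; what a row does not reach only later rows make up. A row lasts 1/10 s, in which the tool goes at most 50 mm and 8.59 degrees, less where a joint would pass 70% of its speed; a pose out of reach is approached as far as the arm can. A call with a gripper value outside its range is refused whole. The fingers move at their own pace and stop on an object; FORCE is the grip in N (left out, the last holds). Time passes only in rows, so rows that repeat a pose let the fingers close. It gives the time, the measured TCP pose, the force and the opening at its end, in the units of the state.
- manip.get_obs(): the state, without advancing time (a new reading comes with each control period).
- manip.snapshot(name): name is "side" or "top"; returns (picture, depth): 384x512x3 uint8, blue, green, red; 384x512 float32, mm along the optical axis (not along the pixel's ray), 0 where there is no reading.
- manip.get_calibration(name): a dict with "camera_matrix" (3x3 intrinsics, pixels), "k1" (the pictures are not rectified: a ray, as slopes to the right and down, at radius r is drawn at 1 + k1 r^2 times it, then the intrinsics apply), "cam_to_world" (4x4, takes a point from camera to world coordinates). Camera axes: x right, y down, z forward; pixel columns grow to the right and rows downward; lengths in mm; the calibration is good to about 2 mm. A picture is of the moment at which its call begins. get_calibration takes no time and is no camera call.
- manip.finish_job(): hands the job in, once; it reports no verdict.
The state is a dict: "clock": time; "qpos": joint angles; "joint_velocities": joint speeds; "joint_torque": joint torques, N m; "eef_pos": TCP position; "ee_rot": TCP orientation; "wrist_force": force on the tool from outside, world axes, zero at the start; "moment": the same for the moment, N m; "opening": opening from 0.0 (shut) to 1.0 (fully open).
Only numpy, scipy, OpenCV 4.12 (cv2) and the standard library are available. Lean on these libraries where they do the work, as an engineer would, in place of code of your own. Each camera call takes 0.05 s, during which the arm holds its last target.

### The job

The clamp nut of the light-board stand has worked loose. Take the red-handled ratchet wrench from its wooden rest, set its socket right down over the nut and, without taking it off again, swing the handle back and forth between the two posts (it drives clockwise seen from above and slips freely the other way) until the nut is at its stop and tightened to about 1.1 newton metres, some 8 to 9 newtons pulled at the grip; much more strips the thread. Then let go, leaving the wrench sitting on the nut, and leave everything else on the table where it is.

Things in the scene. Friction and masses are not known exactly. Their poses are not given: they have to be found in the camera images.
- wrench_grip (a point): Grip point of the loose ratchet wrench (0.40 kg), half-way through its red flat handle (16 mm wide, 14 mm thick), 130 mm from the socket axis. x points along the handle to the socket, z up. Starts level, 43 mm above the table, handle free 35 mm either side of this point. Mass centre 72 mm from here towards the socket: grip with 60 N or more or the head droops.
- wrench_socket (a point): Centre of the socket at the underside of the wrench head, 130 mm along +x and 13 mm below wrench_grip, same axes. The head is a steel ring 60 mm across, 22 mm tall. Its hexagonal hole goes right through, 32 mm across flats, and starts 1 mm above this point.
- ratchet (a point): Centre of the head's upper face. The hexagonal hole turns with the ratchet in the head; its start angle is random and not measured. Handle clockwise from above drives the hexagon; anticlockwise it clicks over with about 0.1 N m. 18 clicks a turn: up to 20 degrees lost motion plus some 15 degrees play on the nut at each reversal.
- clamp: Clamp fixed to the table. Origin on the table under the nut's axis, z up along it; the handle works on the -x side. The block's top, on which the seated head rests, is 50 mm up: a seated wrench has wrench_socket on the axis 50 to 52 mm up and wrench_grip about 64 mm up. At 110 mm or more from the axis on the -x side nothing is taller than 9 mm.
- nut_top (a point): Centre of the brass hexagon nut's top, 67.5 mm above the clamp's origin. Nut 30 mm across flats, 17 mm tall, top 4.5 mm bevelled; a 20 mm stud rises 5 mm above it. If the hexagons do not match (to 7 degrees), the head stops on it 7 mm or more too high; turning the wrench within 60 degrees, best clockwise, while pressing lightly (2 to 6 N) lets it drop on.
- post_left (a point): Top centre of the steel post with yellow top at the clamp's x -44, y +61 mm; 26 mm across, 113 mm tall. The handle swings freely to 36 degrees either side of the clamp's -x direction before it meets a post.
- post_right (a point): Top centre of the like post at the clamp's x -44, y -61 mm.
- ledge (a point): Centre of the top of the ledge that carries the handle when let go; clamp's x -95 to -37 mm, y +-45 mm, 54.5 mm up, 2 mm below a level handle.
- nut (a joint): Angle of the nut on its stud, rad, growing as it tightens (clockwise from above). Starts at 0 to 0.7, runs with up to 0.25 N m of friction (2 N at the grip point) and comes to a hard stop at 1.9. At 0 two of its corners lie on the clamp's x axis.
- stud (a joint): Twist of the rubber-bushed stud that carries the nut, rad, clockwise from above; a spring of 12 N m per rad: below 0.03 while the nut runs. With the nut at its stop it shows the torque: tight from 0.055 (0.7 N m, 5 N at the grip point), thread stripped at 0.15 (1.8 N m, 14 N at the grip point). Aim for 1.1 N m. Springs back when let go.
- jar: open glass jar half full of coloured lamps, 80 mm across, 110 mm tall; a bystander, origin at the centre of its underside
- led_box: black divided tray of coloured lamps, 100 x 140 x 35 mm; a bystander, origin at the centre of its underside
- meter: yellow hand meter lying flat, 90 x 150 x 41 mm; a bystander, origin at the centre of its underside
- battery: grey battery with black band, 70 x 150 x 98 mm; a bystander, origin at the centre of its underside
- driver: orange screwdriver lying on the table; a bystander, origin at the centre of its underside
- spanner: plain steel spanner lying on the table (not the ratchet); a bystander, origin at the centre of its underside
There are look-alikes about, which are no part of the job. There is more than one size of the part that bears wrench_grip; the job needs the largest.

How it is judged (in metres and radians):
On the way, in this order (a step that is already met when the one before it is completed fails the run):
1. the wrench's socket is fully down over the nut (horizontal distance between wrench_socket and clamp below 0.006 m and z of wrench_socket in the frame of clamp below 0.0545 m), for 0.2 s.
2. the nut is at its stop and pulled tight (stud wound up) with the wrench on it (all of step 1 and value of joint nut above 1.87 rad and value of joint stud above 0.055 rad), for 0.05 s.
At the end, for the whole second after the job is handed in: The nut has been pulled tight (about 0.7 N m or more) at its stop and stays above 1.85 rad; the wrench is let go and rests on the nut, its socket centre within 6 mm of the nut's axis and less than 54.5 mm above the table (all of step 1 and value of joint nut above 1.85 rad and linear speed of wrench below 0.02 m/s); the robot touches nothing.
It fails at once if the stud is wound beyond 0.15 rad, about 1.8 N m (thread stripped) (value of joint stud above 0.15 rad).
It fails at once if the wrench is taken off the partly tightened nut (between 0.95 and 1.8 rad) (value of joint nut between 0.95 and 1.8 rad and z of wrench_socket in the frame of clamp above 0.068 m).
It fails at once if a bystander is moved by more than 30 mm (distance of any of jar, led_box, meter, battery, driver, spanner from where it was at the start of the episode above 0.03 m).
It also fails if it takes over 72 s, if anything falls off the work surface, if the arm or the gripper's body presses on something with over 40 N, if the wrist force passes 120 N, or if a joint passes its speed limit or range.

## Working session

There is one attempt and no reset: what is moved stays moved. The work goes in short steps, Python scripts to look and compute and a shell command to move; the robot and the scene stay as the last step left them, time stands still between calls to the robot, and variables do not carry over. Pictures are saved under pics/ and viewed, and the job is handed in when it is done.

```bash
ls; mkdir -p pics; python3 - <<'E'
from cell import manip
import cv2,numpy as np
np.set_printoptions(suppress=True,precision=3)
print(manip.get_obs())
for n in("top","side"):
    p,d=manip.snapshot(n); cv2.imwrite(f"pics/{n}0.png",p); np.save(f"pics/{n}0.npy",d)
    print(manip.get_calibration(n))
E
```

```text
pics
{'clock': 0.0, 'qpos': array([ 1.305,  0.424,  1.631, -0.   ,  1.089, -0.019]), 'joint_velocities': array([ 0.002, -0.   , -0.001,  0.001,  0.001, -0.001]), 'joint_torque': array([ -0.001, -55.739, -28.174,  -0.   ,   0.008,   0.   ]), 'eef_pos': array([152.585, 605.792, 403.91 ]), 'ee_rot': array([ 0.123,  0.992, -0.001, -0.   ]), 'wrist_force': array([ 0.595, -0.218,  0.157]), 'moment': array([-0.056, -0.016,  0.02 ]), 'opening': 0.9987003616821754}
{'camera_matrix': array([[475.619,   0.   , 260.031],
       [  0.   , 475.619, 194.386],
       [  0.   ,   0.   ,   1.   ]]), 'k1': -0.08070606270999996, 'cam_to_world': array([[  -0.014,   -0.992,    0.124,  367.523],
       [  -1.   ,    0.013,   -0.01 ,    0.508],
       [   0.009,   -0.124,   -0.992, 1622.969],
       [   0.   ,    0.   ,    0.   ,    1.   ]])}
{'camera_matrix': array([[386.7  ,   0.   , 256.597],
       [  0.   , 386.7  , 194.237],
       [  0.   ,   0.   ,   1.   ]]), 'k1': -0.06541508022234212, 'cam_to_world': array([[   0.688,   -0.34 ,    0.641, -249.319],
       [  -0.726,   -0.35 ,    0.593, -754.46 ],
       [   0.023,   -0.873,   -0.488,  708.445],
       [   0.   ,    0.   ,    0.   ,    1.   ]])}
```

View pics/top0.png

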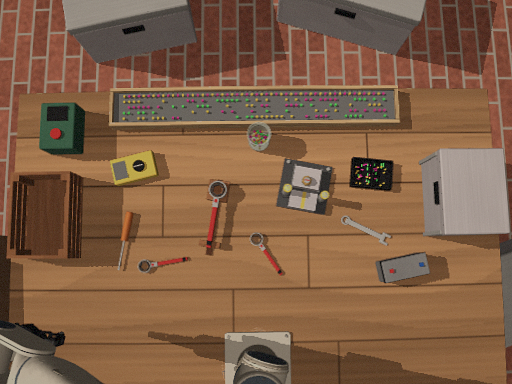

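View pics/side0.png

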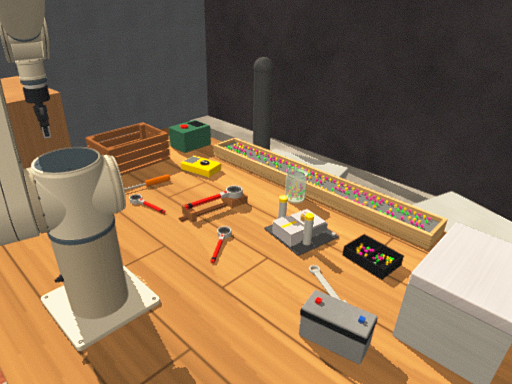

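```bash
cat > h.py <<'E'
import cv2,numpy as np
from cell import manip
np.set_printoptions(suppress=True,precision=2)
def ray(n,uv):
    c=manip.get_calibration(n);K=c["camera_matrix"]
    s=cv2.undistortPoints(np.array(uv,float).reshape(-1,1,2),K,np.array([c["k1"],0,0,0,0])).reshape(-1,2)
    T=c["cam_to_world"]; d=np.c_[s,np.ones(len(s))]@T[:3,:3].T
    return T[:3,3],d
def plane(n,uv,z):
    o,d=ray(n,uv); return o+d*((z-o[2])/d[:,2])[:,None]
def depthpt(n,uv,D):
    o,d=ray(n,uv); uv=np.array(uv).astype(int); return o+d*D[uv[:,1],uv[:,0]][:,None]
def proj(n,P):
    c=manip.get_calibration(n);T=np.linalg.inv(c["cam_to_world"])
    return cv2.projectPoints(np.array(P,float).reshape(-1,1,3),cv2.Rodrigues(T[:3,:3])[0],T[:3,3],c["camera_matrix"],np.array([c["k1"],0,0,0,0]))[0].reshape(-1,2)
def crop(im,x0,y0,x1,y1,s,f): cv2.imwrite(f,cv2.resize(im[y0:y1,x0:x1],None,fx=s,fy=s,interpolation=cv2.INTER_NEAREST))
E
python3 - <<'E'
from h import *
t=cv2.imread("pics/top0.png");s=cv2.imread("pics/side0.png")
crop(t,195,145,345,260,5,"pics/tc0.png"); crop(s,170,160,340,260,4,"pics/sc0.png")
D=np.load("pics/top0.npy")
hsv=cv2.cvtColor(t,cv2.COLOR_BGR2HSV)
red=((hsv[...,0]<8)|(hsv[...,0]>172))&(hsv[...,1]>170)&(hsv[...,2]>90)
red[:130]=0; red[300:]=0
n,l,st,ce=cv2.connectedComponentsWithStats(red.astype(np.uint8))
for i in range(1,n):
    if st[i,4]>25:
        pts=np.argwhere(l==i)[:,::-1].astype(float)
        r=cv2.minAreaRect(pts.astype(np.float32)); print("red",st[i],ce[i],r, depthpt("top",pts,D)[:,2].mean())
yel=(hsv[...,0]>20)&(hsv[...,0]<35)&(hsv[...,1]>90)&(hsv[...,2]>150)
n,l,st,ce=cv2.connectedComponentsWithStats(yel.astype(np.uint8))
for i in range(1,n):
    if st[i,4]>15 and 260<ce[i][0]<345: print("yel",st[i],ce[i],depthpt("top",np.argwhere(l==i)[:,::-1].astype(float),D).mean(0))
E
```

```text
red [ 50 130  11   9  83] [ 55.   133.64] ((55.0, 134.0), (8.0, 10.0), 90.0) 107.32360355559119
red [207 207  10  34 158] [211.73 223.76] ((211.77252197265625, 223.71937561035156), (4.893319129943848, 33.70953369140625), 9.7824068069458) 46.79313243274166
red [263 249  17  22  81] [270.93 259.7 ] ((270.963134765625, 259.8758850097656), (24.65888214111328, 3.3588509559631348), 55.00798034667969) 11.761975935085283
red [158 258  25   8  88] [170.05 261.22] ((170.0352325439453, 261.1996765136719), (3.649491548538208, 24.677513122558594), 79.99201965332031) 11.04131388714851
yel [283 184   9   8  45] [287.07 187.47] [ 572.93 -100.78  140.45]
yel [320 191   9   8  31] [323.97 194.61] [ 553.33 -221.86  104.26]
yel [300 197   5  12  38] [302.32 202.37] [ 534.47 -156.16   54.01]
```

View pics/tc0.png

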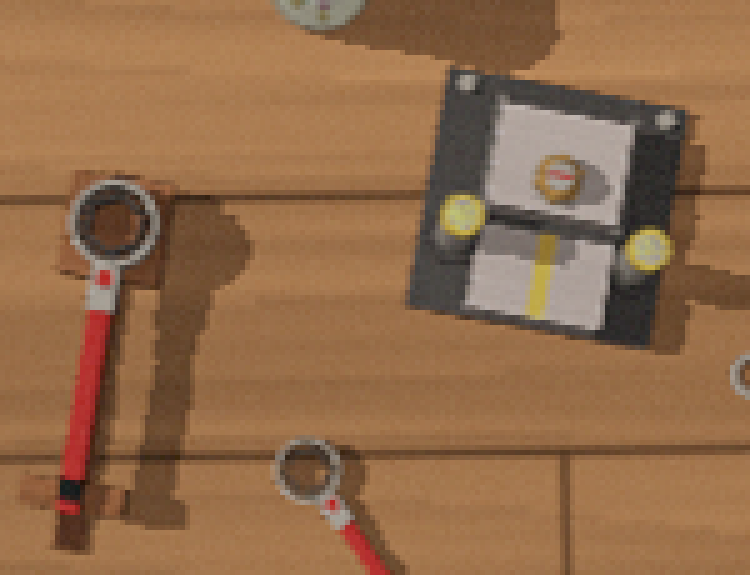

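View pics/sc0.png

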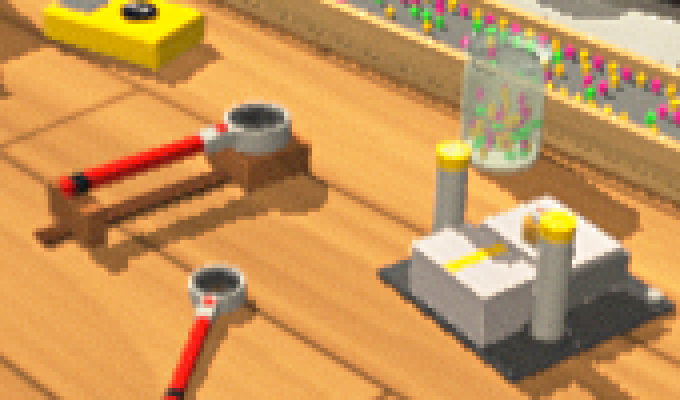

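```bash
cat > meas.py <<'E'
from h import *
t=cv2.imread("pics/top0.png");s=cv2.imread("pics/side0.png")
hsv=cv2.cvtColor(t,cv2.COLOR_BGR2HSV)
print(hsv[189,205:235].tolist())
def comp(m,seed):
    n,l,st,ce=cv2.connectedComponentsWithStats(m.astype(np.uint8),connectivity=4); 
    d=[(np.hypot(*(ce[i]-seed)) if st[i,4]>8 else 1e9) for i in range(1,n)]; i=1+int(np.argmin(d)); return np.argwhere(l==i)[:,::-1].astype(np.float32),ce[i]
head=(hsv[...,1]<70)&(hsv[...,2]>110); head[:175]=0; head[200:]=0; head[:,:200]=0; head[:,240:]=0
p=np.argwhere(head)[:,::-1].astype(np.float32); print(p.min(0),p.max(0),len(p))
# ring rows only
W=plane("top",p,52)
from scipy.optimize import least_squares
Wc=plane("top",cv2.convexHull(p[p[:,1]<198]).reshape(-1,2),52)
r=least_squares(lambda q:np.hypot(Wc[:,0]-q[0],Wc[:,1]-q[1])-q[2],[530,80,29],loss="soft_l1"); print("head",r.x,r.cost)
red=((hsv[...,0]<8)|(hsv[...,0]>172))&(hsv[...,1]>150)&(hsv[...,2]>90)
hp,c=comp(red,np.array([211.7,223.7])); H=plane("top",hp,50)
v=cv2.fitLine(H[:,:2].astype(np.float32),cv2.DIST_HUBER,0,.01,.01).ravel(); v=v if v[0]>0 else v*-1
print("handle ctr",H.mean(0),"dir",np.degrees(np.arctan2(v[1],v[0])))
dv=r.x[:2]-H.mean(0)[:2]; print("ctr->head",np.hypot(*dv),np.degrees(np.arctan2(dv[1],dv[0])))
for nm,uv in(("L",(287.4,187.8)),("R",(325,195))): print(nm,plane("top",[uv],113))
yel=(hsv[...,0]>20)&(hsv[...,0]<35)&(hsv[...,1]>80)&(hsv[...,2]>150)
P=[]
for sd in((287,187.5),(324.5,194.5)):
    q,c=comp(yel,np.array(sd)); (cx,cy),rr=cv2.minEnclosingCircle(q); P.append(plane("top",[(cx,cy)],113)[0]); print("post",c,(cx,cy),rr,P[-1])
dP=P[0]-P[1]; print(np.hypot(*dP[:2])); x=np.array([dP[1],-dP[0]])/np.hypot(*dP[:2]); print("clamp yaw",np.degrees(np.arctan2(x[1],x[0])), "origin",(P[0]+P[1])[:2]/2+44*x)
print("nut px",plane("top",[(306.8,180.6)],70))
E
python3 meas.py
```

```text
[[14, 134, 165], [14, 137, 164], [14, 148, 155], [11, 82, 156], [14, 46, 149], [21, 41, 81], [8, 73, 63], [19, 57, 63], [10, 124, 64], [10, 150, 90], [11, 149, 89], [11, 143, 89], [11, 148, 93], [12, 176, 87], [11, 146, 89], [10, 150, 85], [12, 162, 112], [11, 118, 121], [9, 78, 65], [9, 107, 38], [16, 41, 119], [17, 35, 132], [11, 131, 78], [10, 174, 72], [15, 138, 89], [14, 137, 112], [14, 135, 113], [14, 138, 111], [15, 146, 108], [13, 138, 111]]
[209. 181.] [226. 199.] 81
head [582.29 126.45  29.48] 1.0015476043687928
handle ctr [467.66 145.22  50.  ] dir -9.600907
ctr->head 116.15861637375579 -9.299795759975776
L [[ 575.8  -103.52  113.  ]]
R [[ 550.96 -223.8   113.  ]]
post [287.13 187.49] (287.0, 187.5) 4.272101879119873 [ 576.78 -102.26  113.  ]
post [324.06 194.66] (324.0, 194.5) 4.272101879119873 [ 552.62 -220.63  113.  ]
120.81359646851394
clamp yaw -11.539149483229528 origin [ 607.81 -170.25]
nut px [[ 604.96 -171.26   70.  ]]
```

```bash
python3 - <<'E'
from h import *
s=cv2.imread("pics/side0.png").copy()
P=[(582.3,126.5,52),(454.1,147.8,50),(576.8,-102.3,113),(552.6,-220.6,113),(607.5,-170,67.5),(607.5,-170,72.5),(582.3+30,126.5,52),(582.3,126.5+30,52),(582.3-30,126.5,52),(582.3,126.5-30,52)]
q=proj("side",P); print(q)
c=s[160:260,170:340]; b=cv2.resize(c,None,fx=4.5,fy=4.5,interpolation=cv2.INTER_NEAREST)
for u,v in q: cv2.circle(b,(int((u-170+.5)*4.5),int((v-160+.5)*4.5)),3,(255,0,255),-1)
cv2.imwrite("pics/sc1.png",b)
t=cv2.imread("pics/top0.png");q=proj("top",P)
b=cv2.resize(t[145:260,195:345],None,fx=5,fy=5,interpolation=cv2.INTER_NEAREST)
for u,v in q: cv2.circle(b,(int((u-195+.5)*5),int((v-145+.5)*5)),3,(255,0,255),-1)
cv2.imwrite("pics/tc1.png",b)
E
```

```text
[[233.56 189.06]
 [201.73 200.  ]
 [282.75 197.53]
 [308.56 214.88]
 [304.82 214.45]
 [304.95 213.09]
 [239.6  186.3 ]
 [227.82 186.22]
 [227.35 191.9 ]
 [239.45 191.98]]
```

View pics/sc1.png

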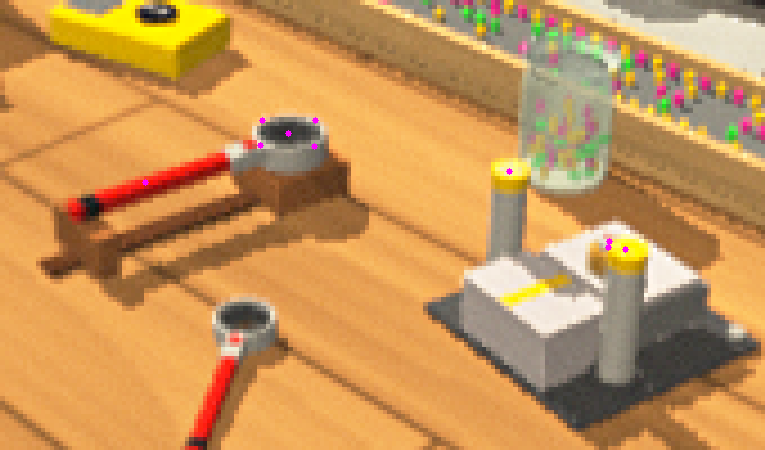

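View pics/tc1.png

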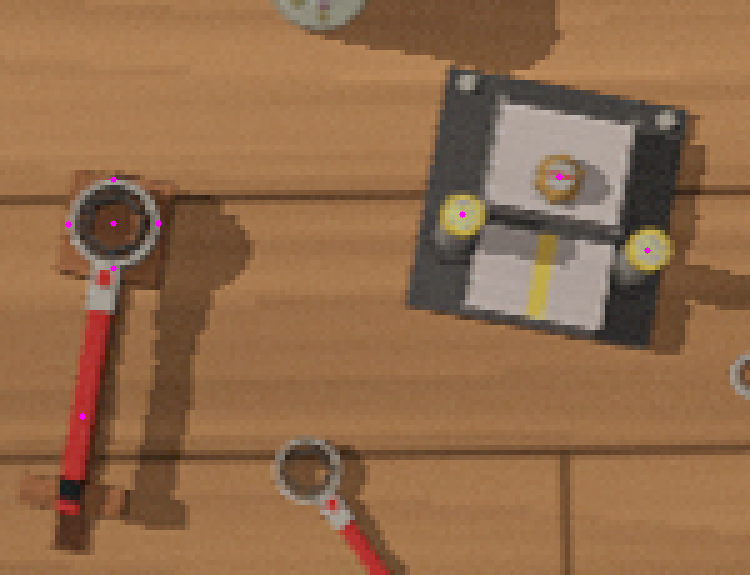

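```bash
python3 -m crank '{"xyz":[[3,-4.5,0],[6,-9,-1],[9,-13.6,-2],[12,-18.2,-3],[15,-22.8,-4],[18,-27.4,-5],[21,-32,-6],[24,-36.5,-7],[27,-41,-8],[29,-44,-8],[30.1,-45.8,-8],[30.14,-45.83,-8]],"yaw":[0.04,0.081,0.081,0.081,0.081,0.081,0.081,0.081,0.081,0.081,0.081,0.081],"claw":[1,1,1,1,1,1,1,1,1,1,1,1]}' 80; python3 - <<'E'
from h import *
o=manip.get_obs();print(o)
p,d=manip.snapshot("top");cv2.imwrite("pics/t2.png",p)
p,d=manip.snapshot("side");crop(p,120,60,320,220,4,"pics/s2.png")
E
```

```text
clock: 1.3
eef_pos: [456.2, 144.0, 324.3]
ee_rot: [0.085, 0.996, -0.0, 0.0]
wrist_force: [0.3, 1.1, -0.2]
opening: 1.002
{'clock': 1.3, 'qpos': array([ 0.28,  0.33,  2.01, -0.  ,  0.8 , -1.12]), 'joint_velocities': array([-0.03,  0.01, -0.01,  0.03,  0.02, -0.03]), 'joint_torque': array([ -1.52, -42.53, -21.2 ,  -0.28,  -0.08,  -0.64]), 'eef_pos': array([456.2 , 143.96, 324.3 ]), 'ee_rot': array([ 0.09,  1.  , -0.  ,  0.  ]), 'wrist_force': array([ 0.29,  1.06, -0.17]), 'moment': array([-0.01,  0.01,  0.05]), 'opening': 1.0023682554717925}
```

View pics/s2.png

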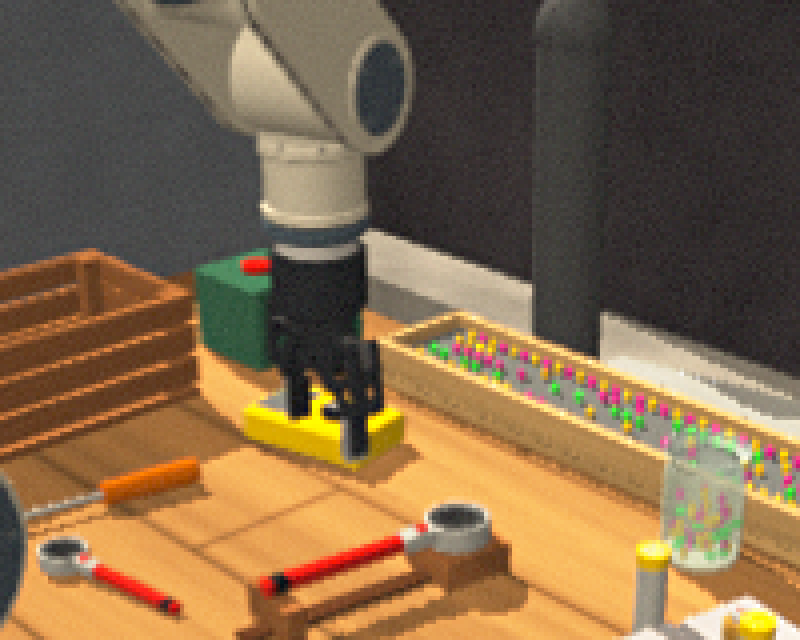

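```bash
python3 - <<'E'
from h import *
o=manip.get_obs();print(o['clock'],o['eef_pos'],o['ee_rot'].round(4))
E
```

```text
1.4 [454.57 146.44 324.38] [ 0.08  1.   -0.   -0.  ]
```

```bash
python3 -m crank '{"xyz":[[0,0,-2],[0,0,-4],[0,0,-6],[0,0,-8],[0,0,-10],[0,0,-11.5],[0,0,-12.3],[0,0,-12.6],[0,0,-12.6],[0,0,-12.6]],"yaw":[0,0,0,0,0,0,0,0,0,0],"claw":[1,1,1,1,1,1,1,1,1,1]}' 80; python3 - <<'E'
from h import *
p,d=manip.snapshot("top");crop(p,180,150,280,260,5,"pics/t3.png")
p,d=manip.snapshot("side");crop(p,150,120,300,240,5,"pics/s3.png")
o=manip.get_obs();print(o['clock'],o['eef_pos'],o['ee_rot'].round(4),o['wrist_force'])
E
```

```text
clock: 2.4
eef_pos: [454.2, 148.1, 199.3]
ee_rot: [0.083, 0.997, 0.0, 0.0]
wrist_force: [0.6, -0.4, -0.1]
opening: 1.002
2.5 [454.28 147.92 199.4 ] [0.08 1.   0.   0.  ] [-0.63  0.23  0.03]
```

View pics/s3.png

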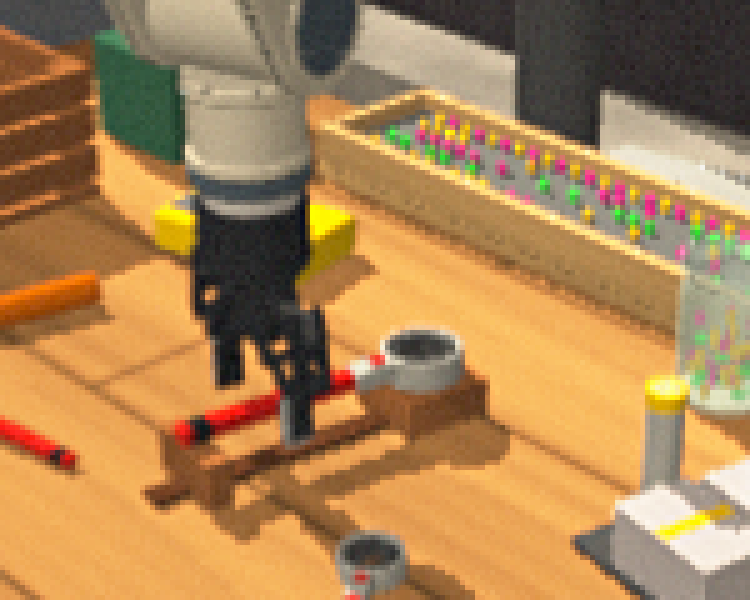

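View pics/t3.png

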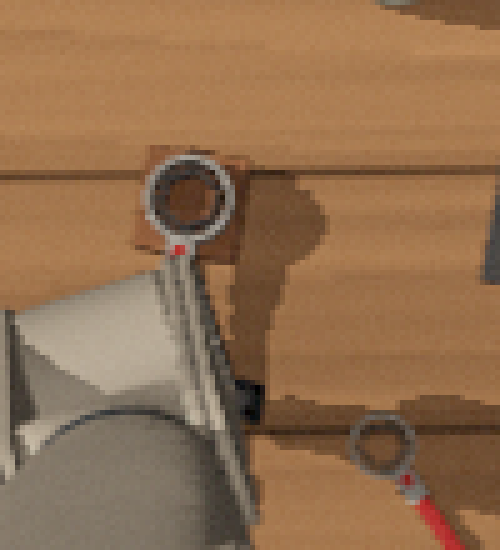

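```bash
python3 -m crank '{"xyz":[[0,0,-0.1],[0,0,-0.1],[0,0,-0.1],[0,0,-0.1],[0,0,-0.1],[0,0,-0.1],[0,0,-0.1],[0,0,-0.1],[0,0,-0.1],[0,0,-0.1]],"yaw":[0,0,0,0,0,0,0,0,0,0],"claw":[-1,-1,-1,-1,-1,-1,-1,-1,-1,-1]}' 90; python3 - <<'E'
from h import *
o=manip.get_obs();print(o)
E
```

```text
clock: 3.5
eef_pos: [454.1, 147.7, 198.0]
ee_rot: [0.083, 0.997, -0.0, 0.0]
wrist_force: [-1.7, -0.2, 5.7]
opening: 0.168
{'clock': 3.5, 'qpos': array([ 0.29,  0.57,  2.05, -0.  ,  0.52, -1.12]), 'joint_velocities': array([ 0., -0., -0.,  0.,  0., -0.]), 'joint_torque': array([  0.15, -46.38, -12.31,   0.1 ,  -0.35,   0.05]), 'eef_pos': array([454.08, 147.71, 197.99]), 'ee_rot': array([ 0.08,  1.  , -0.  ,  0.  ]), 'wrist_force': array([-1.75, -0.15,  5.72]), 'moment': array([-0.16,  0.17,  0.06]), 'opening': 0.16844015771339868}
```

```bash
python3 -m crank '{"xyz":[[0,0,0.3],[0,0,1],[0,0,2],[0,0,3.5],[0,0,5],[0,0,6.5],[0,0,8],[0,0,9.5],[0,0,10.7],[0,0,11],[0,0,11],[0,0,11]],"yaw":[0,0,0,0,0,0,0,0,0,0,0,0],"claw":[-1,-1,-1,-1,-1,-1,-1,-1,-1,-1,-1,-1]}' 90; python3 - <<'E'
from h import *
p,d=manip.snapshot("top");crop(p,180,150,280,260,5,"pics/t4.png");cv2.imwrite("pics/t4f.png",p)
p,d=manip.snapshot("side");crop(p,150,80,300,200,5,"pics/s4.png")
o=manip.get_obs();print(o['clock'],o['eef_pos'],o['wrist_force'],o['moment'],o['opening'])
E
```

```text
clock: 4.7
eef_pos: [453.8, 147.7, 307.3]
ee_rot: [0.083, 0.997, -0.0, -0.0]
wrist_force: [-0.1, -0.1, -3.8]
opening: 0.168
4.8 [453.75 147.67 307.03] [-0.65 -0.58 -4.09] [0.04 0.28 0.05] 0.16881540997265626
```

View pics/s4.png

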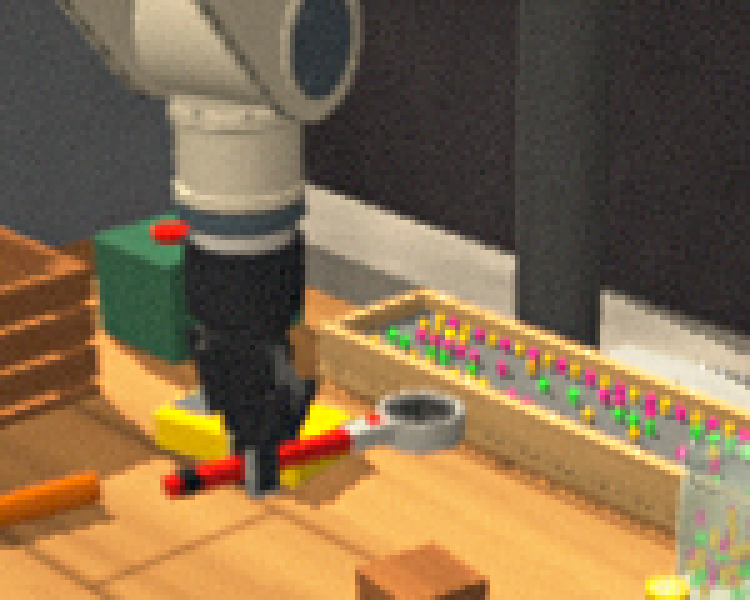

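View pics/t4.png

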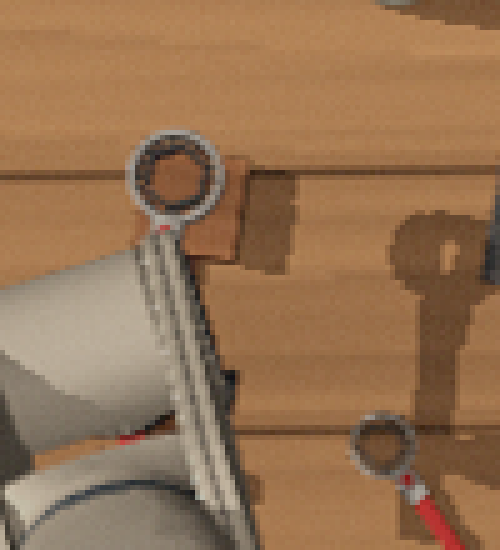

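```bash
cat > head.py <<'E'
from h import *
from scipy.optimize import least_squares
def head(t,box,z,guess):
    hsv=cv2.cvtColor(t,cv2.COLOR_BGR2HSV); m=(hsv[...,1]<70)&(hsv[...,2]>105)
    x0,y0,x1,y1=box; k=np.zeros_like(m); k[y0:y1,x0:x1]=1; m&=k
    n,l,st,ce=cv2.connectedComponentsWithStats(m.astype(np.uint8),connectivity=8); i=1+np.argmax(st[1:,4]); 
    p=np.argwhere(l==i)[:,::-1].astype(np.float32)
    W=plane("top",cv2.convexHull(p).reshape(-1,2),z)
    r=least_squares(lambda q:np.hypot(W[:,0]-q[0],W[:,1]-q[1])-q[2],[*guess,29],loss="soft_l1"); return r.x,len(p),p.min(0),p.max(0)
E
python3 - <<'E'
from head import *
t=cv2.imread("pics/t4f.png")
print(head(t,(200,170,230,195),162,(582,126)), proj("top",[(582,126.3,162)]))
E
```

```text
(array([581.67, 125.78,  29.51]), 93, array([205., 176.], dtype=float32), array([224., 194.], dtype=float32)) [[214.38 184.6 ]]
```

```bash
python3 -m crank '{"xyz":[[0.1,-1,0],[0.3,-3,0],[0.5,-6,0],[0.7,-9.5,0],[1.0,-13,0],[1.3,-16.5,0],[1.6,-20,0],[1.9,-23.5,0],[2.2,-27,0],[2.5,-30.5,0],[2.7,-33.2,0],[2.87,-34.8,0]],"yaw":[0.02,0.06,0.1,0.14,0.18,0.22,0.26,0.3,0.34,0.4,0.44,0.457],"claw":[-1,-1,-1,-1,-1,-1,-1,-1,-1,-1,-1,-1]}' 90; python3 -m crank '{"xyz":[[0,-0.5,0],[0,-0.71,0],[0,-0.71,0],[0,-0.71,0]],"yaw":[0,0,0,0],"claw":[-1,-1,-1,-1]}';python3 - <<'E'
from head import *
p,d=manip.snapshot("top");crop(p,250,130,350,240,5,"pics/t5.png");cv2.imwrite("pics/t5f.png",p)
o=manip.get_obs();print(o['clock'],o['eef_pos'],o['ee_rot'].round(4).tolist(),o['wrist_force'],o['qpos'])
g=proj("top",[(607,-170,162)])[0];print(g);x,y=g.astype(int)
print(head(p,(x-13,y-13,x+14,y+11),162,(607,-170)))
p,d=manip.snapshot("side");crop(p,230,120,360,260,4,"pics/s5.png")
E
```

```text
clock: 6.0
eef_pos: [482.6, -202.3, 307.0]
ee_rot: [-0.145, 0.989, 0.0, -0.0]
wrist_force: [0.5, 0.8, -3.4]
opening: 0.168
clock: 6.4
eef_pos: [482.6, -206.5, 307.5]
ee_rot: [-0.145, 0.989, 0.0, -0.0]
wrist_force: [0.4, 0.4, -4.6]
opening: 0.166
6.45 [ 482.71 -206.49  307.63] [-0.1455, 0.9894, 0.0002, -0.0002] [ 0.31  0.17 -3.63] [-0.43  0.42  1.92  0.    0.81 -2.29]
[309.52 175.46]
(array([ 609.12, -163.42,   48.31]), 351, array([296., 164.], dtype=float32), array([322., 185.], dtype=float32))
```

View pics/t5.png

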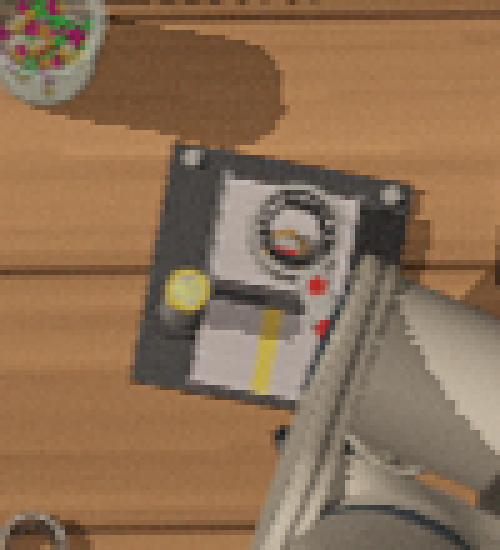

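View pics/s5.png

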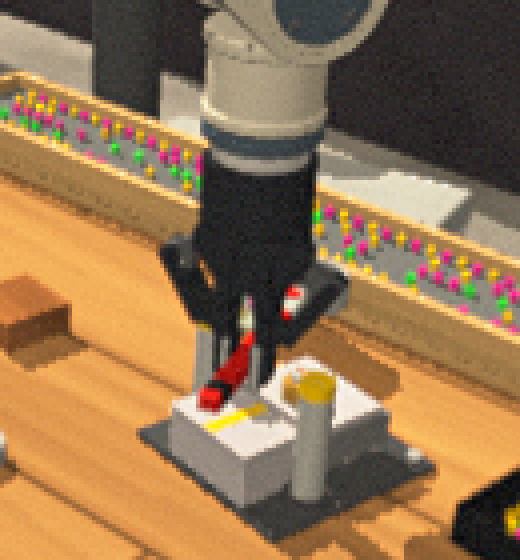

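```bash
python3 -m crank '{"xyz":[[0,0,-0.8],[0,0,-2],[0,0,-3.3],[0,0,-4.6],[0,0,-5.6],[0,0,-6.1],[0,0,-6.2],[0,0,-6.2]],"yaw":[0,0,0,0,0,0,0,0],"claw":[-1,-1,-1,-1,-1,-1,-1,-1]}';python3 - <<'E'
from head import *
p,d=manip.snapshot("top");cv2.imwrite("pics/t6f.png",p);crop(p,280,155,340,215,10,"pics/t6.png")
o=manip.get_obs();print(o['clock'],o['eef_pos'],o['ee_rot'].round(4).tolist(),o['wrist_force'],o['moment'])
print(proj("top",[(607.3,-169.7,100),(607.2,-170.3,72.5)]))
p,d=manip.snapshot("side");crop(p,250,150,350,240,7,"pics/s6.png");cv2.imwrite("pics/s6f.png",p);
E
```

```text
clock: 7.3
eef_pos: [482.9, -207.4, 245.6]
ee_rot: [-0.145, 0.989, 0.0, -0.0]
wrist_force: [0.0, -0.1, -3.3]
opening: 0.163
7.35 [ 482.97 -207.47  245.95] [-0.1451, 0.9894, -0.0002, 0.0002] [-0.45 -0.48 -3.48] [-0.08  0.29 -0.  ]
[[307.28 178.48]
 [306.57 179.82]]
```

View pics/t6.png

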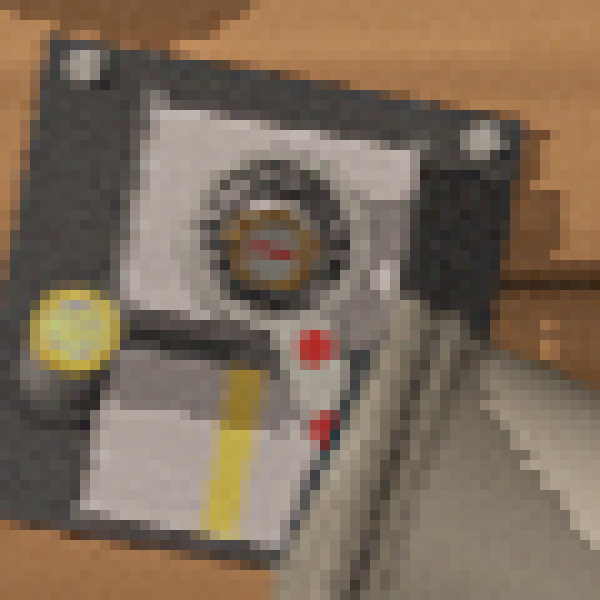

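View pics/s6.png

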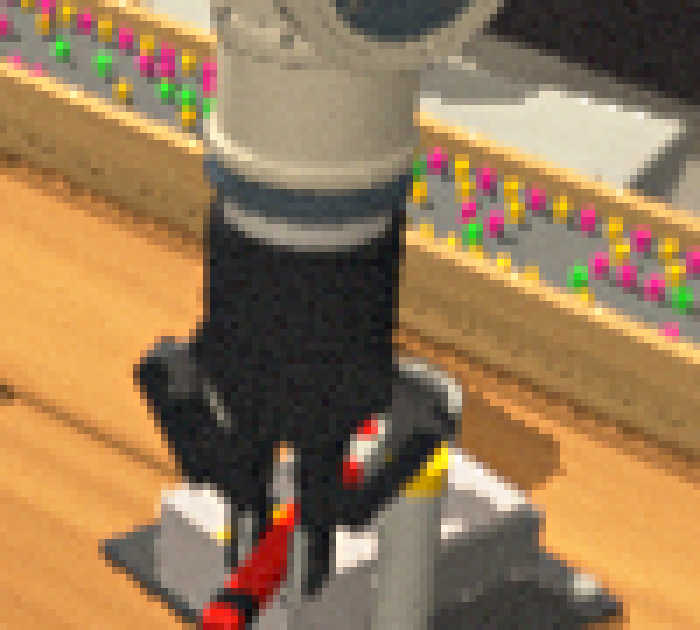

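```bash
python3 -m crank '{"xyz":[[-0.05,0,-0.3],[-0.05,0,-0.6],[-0.05,0,-0.8],[-0.05,0,-1.0],[-0.05,0,-1.1],[-0.05,0,-1.2],[-0.05,0,-1.2]],"yaw":[0,0,0,0,0,0,0],"claw":[-1,-1,-1,-1,-1,-1,-1]}'
```

```text
clock: 8.1
eef_pos: [482.3, -207.3, 233.6]
ee_rot: [-0.145, 0.989, 0.0, -0.0]
wrist_force: [-0.1, 0.4, -4.1]
opening: 0.17
```

```bash
python3 -m crank '{"xyz":[[0,0,-0.1],[0,0,-0.2],[0,0,-0.2]],"yaw":[0,0,0],"claw":[-1,-1,-1]}'; python3 -m crank '{"xyz":[[0,0,-0.1],[0,0,-0.2],[0,0,-0.2]],"yaw":[0,0,0],"claw":[-1,-1,-1]}'
```

```text
clock: 8.4
eef_pos: [482.4, -207.4, 231.8]
ee_rot: [-0.145, 0.989, -0.0, 0.0]
wrist_force: [0.1, 0.1, -2.2]
opening: 0.166
clock: 8.7
eef_pos: [482.4, -207.5, 229.8]
ee_rot: [-0.145, 0.989, -0.0, 0.0]
wrist_force: [0.6, -1.3, -0.5]
opening: 0.167
```

```bash
python3 -m crank '{"xyz":[[0,0,-0.1],[0,0,-0.1],[0,0,-0.1]],"yaw":[0,0,0],"claw":[-1,-1,-1]}'; python3 - <<'E'
from h import *
o=manip.get_obs();print(o['eef_pos'],o['wrist_force'],o['moment'])
A=np.array([607,-170.2]);c=None
for k in range(0,13):
    th=np.radians(16.6)-0.08*k; print(k,-0.08*k,(-130*np.array([np.cos(th)-np.cos(np.radians(16.6)),np.sin(th)-np.sin(np.radians(16.6))])/10).round(2))
E
```

```text
clock: 9.0
eef_pos: [482.4, -207.4, 228.9]
ee_rot: [-0.145, 0.989, -0.0, 0.0]
wrist_force: [-1.2, -1.1, 0.0]
opening: 0.168
[ 482.42 -207.45  228.91] [-1.16 -1.1   0.04] [-0.14 -0.24 -0.12]
0 -0.0 [-0. -0.]
1 -0.08 [-0.26  1.01]
2 -0.16 [-0.43  2.03]
3 -0.24 [-0.53  3.07]
4 -0.32 [-0.54  4.11]
5 -0.4 [-0.46  5.14]
6 -0.48 [-0.31  6.17]
7 -0.56 [-0.07  7.18]
8 -0.64 [0.25 8.17]
9 -0.72 [0.64 9.14]
10 -0.8 [ 1.11 10.06]
11 -0.88 [ 1.66 10.95]
12 -0.96 [ 2.27 11.79]
```

```bash
python3 -m crank '{"xyz":[[-0.14,0.5,-0.05],[-0.26,1.01,-0.05],[-0.35,1.52,-0.05],[-0.43,2.03,-0.1],[-0.43,2.03,-0.1]],"yaw":[-0.04,-0.08,-0.12,-0.16,-0.16],"claw":[-1,-1,-1,-1,-1]}'; python3 - <<'E'
from h import *
o=manip.get_obs();print(o['eef_pos'],o['wrist_force'],o['moment'])
E
```

```text
clock: 9.5
eef_pos: [478.0, -186.8, 227.9]
ee_rot: [-0.065, 0.998, -0.0, 0.0]
wrist_force: [-2.1, -2.8, 1.6]
opening: 0.166
[ 477.98 -186.83  227.9 ] [-2.09 -2.77  1.58] [-0.44 -0.17 -0.27]
```

```bash
python3 -m crank '{"xyz":[[-0.07,0.52,0],[-0.1,1.04,-0.05],[-0.11,1.56,-0.05],[-0.11,2.08,-0.1],[-0.11,2.08,-0.1]],"yaw":[-0.04,-0.08,-0.12,-0.16,-0.16],"claw":[-1,-1,-1,-1,-1]}'; python3 - <<'E'
from h import *
o=manip.get_obs();print(o['eef_pos'],o['wrist_force'],o['moment'])
E
```

```text
clock: 10.0
eef_pos: [477.1, -166.1, 226.9]
ee_rot: [0.014, 1.0, -0.0, 0.0]
wrist_force: [-1.0, -2.9, 2.3]
opening: 0.165
[ 477.05 -166.14  226.91] [-0.98 -2.86  2.29] [-0.34 -0.25 -0.28]
```

```bash
python3 -m crank '{"xyz":[[0.04,0.52,0],[0.1,1.04,0],[0.22,1.55,0],[0.36,2.06,0],[0.36,2.06,0]],"yaw":[-0.04,-0.08,-0.12,-0.16,-0.16],"claw":[-1,-1,-1,-1,-1]}'; python3 - <<'E'
from h import *
o=manip.get_obs();print(o['eef_pos'],o['wrist_force'],o['moment'])
p,d=manip.snapshot("side");crop(p,250,150,350,240,7,"pics/s7.png")
p,d=manip.snapshot("top");crop(p,280,155,340,215,10,"pics/t7.png")
E
```

```text
clock: 10.5
eef_pos: [480.2, -145.5, 226.2]
ee_rot: [0.093, 0.996, 0.0, -0.001]
wrist_force: [-0.1, -1.7, -3.6]
opening: 0.169
[ 480.2  -145.46  226.25] [-0.09 -1.75 -3.59] [-0.28  0.22 -0.26]
```

View pics/s7.png

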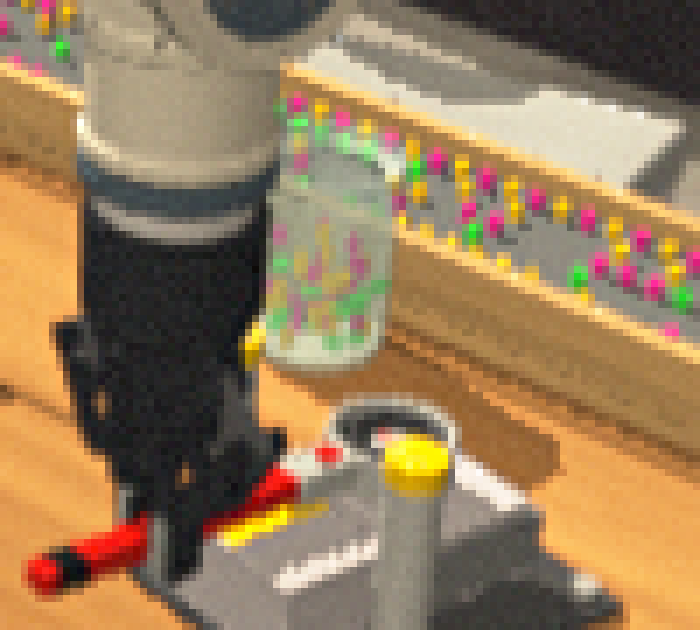

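View pics/t7.png

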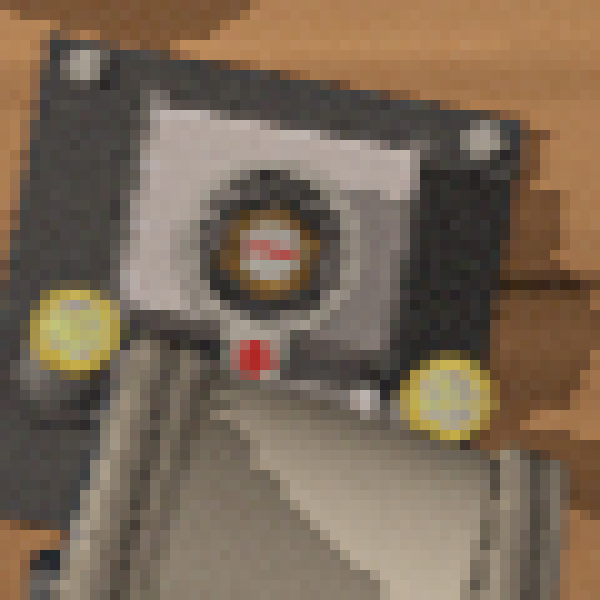

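```bash
python3 -m crank '{"xyz":[[0,0,-0.1],[0,0,-0.2],[0,0,-0.3],[0,0,-0.4],[0,0,-0.4]],"yaw":[0,0,0,0,0],"claw":[-1,-1,-1,-1,-1]}'; python3 - <<'E'
from h import *
o=manip.get_obs();print(o['eef_pos'],o['wrist_force'],o['moment'])
E
```

```text
clock: 11.1
eef_pos: [480.2, -145.7, 222.5]
ee_rot: [0.094, 0.996, 0.0, -0.0]
wrist_force: [-2.1, -0.8, -3.3]
opening: 0.17
[ 480.21 -145.65  222.51] [-2.14 -0.84 -3.26] [-0.13  0.5  -0.14]
```

```bash
python3 -m crank '{"xyz":[[0,0,-0.1],[0,0,-0.2],[0,0,-0.3],[0,0,-0.3]],"yaw":[0,0,0,0],"claw":[-1,-1,-1,-1]}'; python3 - <<'E'
from h import *
o=manip.get_obs();print(o['eef_pos'],o['wrist_force'],o['moment'])
E
```

```text
clock: 11.5
eef_pos: [480.3, -145.6, 219.5]
ee_rot: [0.094, 0.996, 0.0, -0.0]
wrist_force: [-3.5, -0.7, -3.2]
opening: 0.167
[ 480.25 -145.59  219.51] [-3.55 -0.71 -3.24] [-0.09  0.67 -0.23]
```

```bash
python3 -m crank '{"xyz":[[-0.05,0,0],[-0.1,0,-0.05],[-0.1,0,-0.1],[-0.1,0,-0.1]],"yaw":[0,0,0,0],"claw":[-1,-1,-1,-1]}'; python3 - <<'E'
from h import *
o=manip.get_obs();print(o['clock'],o['eef_pos'],o['ee_rot'].round(4),o['wrist_force'],o['moment'])
p,d=manip.snapshot("side");crop(p,250,150,350,240,7,"pics/s8.png")
p,d=manip.snapshot("top");crop(p,280,155,340,215,10,"pics/t8.png")
E
```

```text
clock: 11.9
eef_pos: [479.7, -145.7, 218.8]
ee_rot: [0.094, 0.996, -0.0, 0.0]
wrist_force: [-0.7, -0.3, -4.2]
opening: 0.17
11.9 [ 479.75 -145.7   218.81] [ 0.09  1.   -0.    0.  ] [-0.72 -0.33 -4.18] [-0.05  0.2  -0.05]
```

View pics/s8.png

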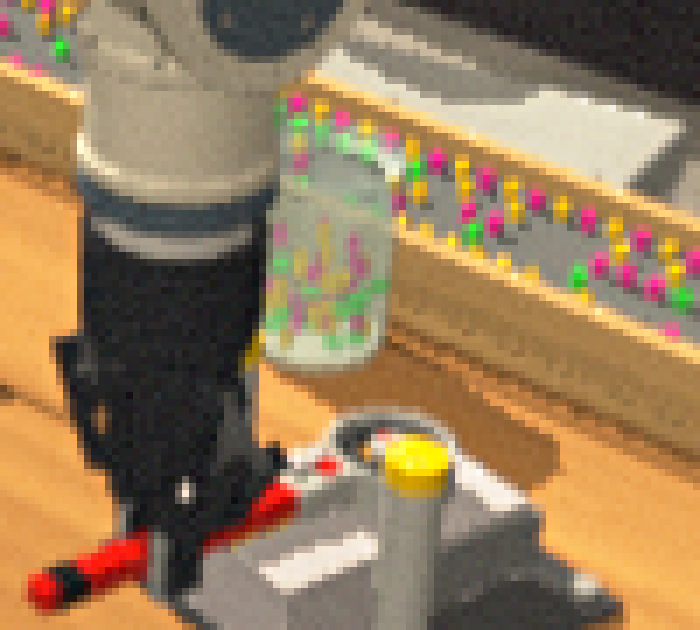

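View pics/t8.png

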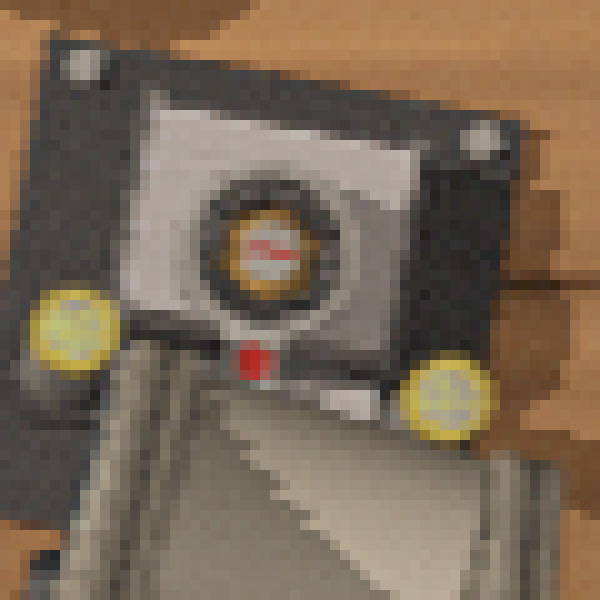

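```bash
cat > st.py <<'E'
from h import *
A=np.array([607.4,-170.3])
def st():
    o=manip.get_obs(); e=o['eef_pos']; q=o['ee_rot']; r=(A-e[:2])/1000; F=o['wrist_force']; M=o['moment']
    th=2*np.degrees(np.arctan2(q[1],q[0]))-180; th=(th+180)%360-180
    print(o['clock'],"e",e,"th",round(th,2),"phi",round(th+11.4,2),"F",F,"Mz",M[2].round(3),"T",(M[2]-(r[0]*F[1]-r[1]*F[0])).round(3),"q6",o['qpos'][5].round(2),"hd",e[:2]+130*np.array([np.cos(np.radians(th)),np.sin(np.radians(th))]))
def arc(th0,dths):
    t0=np.radians(th0)
    for d in dths:
        print(round(d,3),(-13*np.array([np.cos(t0+d)-np.cos(t0),np.sin(t0+d)-np.sin(t0)])).round(2))
if __name__=="__main__": st()
E
python3 - <<'E'
from st import *
st(); arc(-10.9,[-.06*k for k in range(1,11)])
E
```

```text
12.0 e [ 479.76 -145.72  218.83] th -10.81 phi 0.59 F [ 0.22 -1.11 -2.6 ] Mz -0.024 T 0.112 q6 -1.7 hd [ 607.45 -170.11]
-0.06 [0.17 0.76]
-0.12 [0.39 1.51]
-0.18 [0.65 2.25]
-0.24 [0.95 2.96]
-0.3 [1.3  3.66]
-0.36 [1.68 4.34]
-0.42 [2.11 4.99]
-0.48 [2.58 5.62]
-0.54 [3.08 6.21]
-0.6 [3.62 6.78]
```

```bash
python3 -m crank '{"xyz":[[0.17,0.76,0],[0.39,1.51,0],[0.65,2.25,0],[0.95,2.96,0],[1.3,3.66,0],[1.3,3.66,0]],"yaw":[-0.06,-0.12,-0.18,-0.24,-0.3,-0.3],"claw":[-1,-1,-1,-1,-1,-1]}'; python3 st.py
```

```text
clock: 12.6
eef_pos: [492.8, -108.7, 218.8]
ee_rot: [0.242, 0.97, -0.0, 0.0]
wrist_force: [-1.1, -3.6, -3.0]
opening: 0.17
12.6 e [ 492.83 -108.72  218.82] th -27.99 phi -16.59 F [-1.1  -3.65 -2.95] Mz -0.289 T 0.197 q6 -1.32 hd [ 607.62 -169.74]
```

```bash
python3 - <<'E'
from st import *
arc(-28,[-.06,-.12,-.18,-.24,-.28]); print(); arc(-28-16.04,[.1*k for k in range(1,12)]+[1.15])
E
```

```text
-0.06 [0.39 0.68]
-0.12 [0.81 1.33]
-0.18 [1.28 1.96]
-0.24 [1.78 2.55]
-0.28 [2.13 2.93]

0.1 [-0.86 -0.98]
0.2 [-1.61 -2.04]
0.3 [-2.25 -3.17]
0.4 [-2.78 -4.35]
0.5 [-3.19 -5.59]
0.6 [-3.47 -6.86]
0.7 [-3.62 -8.15]
0.8 [-3.65 -9.44]
0.9 [ -3.54 -10.74]
1.0 [ -3.31 -12.02]
1.1 [ -2.95 -13.27]
1.15 [ -2.72 -13.88]
```

```bash
python3 -m crank '{"xyz":[[0.39,0.68,0],[0.81,1.33,0],[1.28,1.96,0],[1.78,2.55,0],[2.13,2.93,0],[2.13,2.93,0]],"yaw":[-0.06,-0.12,-0.18,-0.24,-0.28,-0.28],"claw":[-1,-1,-1,-1,-1,-1]}'; python3 st.py; python3 -m crank '{"xyz":[[-0.86,-0.98,0],[-1.61,-2.04,0],[-2.25,-3.17,0],[-2.78,-4.35,0],[-3.19,-5.59,0],[-3.47,-6.86,0],[-3.62,-8.15,0],[-3.65,-9.44,0],[-3.54,-10.74,0],[-3.31,-12.02,0],[-2.95,-13.27,0],[-2.95,-13.27,0]],"yaw":[0.1,0.2,0.3,0.4,0.5,0.6,0.7,0.8,0.9,1.0,1.1,1.1],"claw":[-1,-1,-1,-1,-1,-1,-1,-1,-1,-1,-1,-1]}'; python3 st.py
```

```text
clock: 13.2
eef_pos: [514.0, -79.8, 218.8]
ee_rot: [0.374, 0.927, -0.0, 0.0]
wrist_force: [-0.7, -3.2, -3.3]
opening: 0.17
13.2 e [513.98 -79.8  218.75] th -43.95 phi -32.55 F [-0.73 -3.2  -3.35] Mz -0.063 T 0.302 q6 -0.98 hd [ 607.57 -170.03]
clock: 14.4
eef_pos: [484.3, -213.8, 218.8]
ee_rot: [-0.166, 0.986, -0.0, 0.0]
wrist_force: [1.3, 1.7, -2.8]
opening: 0.169
14.4 e [ 484.34 -213.8   218.81] th 19.07 phi 30.47 F [ 1.32  1.7  -2.85] Mz 0.082 T -0.07 q6 -2.34 hd [ 607.21 -171.32]
```

```bash
python3 - <<'E'
from st import *
arc(19,[-.1,-.2,-.3,-.4,-.5]); 
for k in range(8):
  print(k);arc(19-np.degrees(.5+.08*k),[-.04,-.08])
E
```

```text
-0.1 [-0.36  1.25]
-0.2 [-0.6   2.53]
-0.3 [-0.7   3.82]
-0.4 [-0.68  5.12]
-0.5 [-0.52  6.41]
0
-0.04 [0.1  0.51]
-0.08 [0.22 1.02]
1
-0.04 [0.14 0.5 ]
-0.08 [0.3 1. ]
2
-0.04 [0.18 0.49]
-0.08 [0.37 0.97]
3
-0.04 [0.22 0.47]
-0.08 [0.45 0.94]
4
-0.04 [0.25 0.45]
-0.08 [0.52 0.9 ]
5
-0.04 [0.29 0.43]
-0.08 [0.59 0.85]
6
-0.04 [0.32 0.41]
-0.08 [0.66 0.8 ]
7
-0.04 [0.35 0.38]
-0.08 [0.72 0.75]
```

```bash
python3 -m crank '{"xyz":[[-0.36,1.25,0],[-0.6,2.53,0],[-0.7,3.82,0],[-0.68,5.12,0],[-0.52,6.41,0],[-0.52,6.41,0]],"yaw":[-0.1,-0.2,-0.3,-0.4,-0.5,-0.5],"claw":[-1,-1,-1,-1,-1,-1]}'; python3 st.py
```

```text
clock: 15.0
eef_pos: [479.2, -147.4, 218.9]
ee_rot: [0.085, 0.996, -0.0, 0.001]
wrist_force: [-0.0, -5.2, -3.0]
opening: 0.163
15.0 e [ 479.17 -147.38  218.92] th -9.73 phi 1.67 F [-0.   -5.16 -2.98] Mz -0.436 T 0.226 q6 -1.72 hd [ 607.3  -169.34]
```

```bash
python3 -m crank '{"xyz":[[0.1,0.51,0],[0.22,1.02,0],[0.22,1.02,0]],"yaw":[-0.04,-0.08,-0.08],"claw":[-1,-1,-1]}'; python3 st.py
```

```text
clock: 15.3
eef_pos: [481.3, -138.2, 218.8]
ee_rot: [0.123, 0.992, -0.0, 0.0]
wrist_force: [0.2, -3.1, -3.0]
opening: 0.173
15.3 e [ 481.26 -138.24  218.8 ] th -14.16 phi -2.76 F [ 0.17 -3.08 -3.05] Mz -0.197 T 0.186 q6 -1.63 hd [ 607.31 -170.04]
```

```bash
python3 -m crank '{"xyz":[[0.14,0.5,0],[0.3,1.0,0],[0.3,1.0,0]],"yaw":[-0.04,-0.08,-0.08],"claw":[-1,-1,-1]}'; python3 st.py
```

```text
clock: 15.6
eef_pos: [484.2, -128.3, 218.7]
ee_rot: [0.163, 0.987, -0.0, 0.0]
wrist_force: [0.3, -4.0, -3.4]
opening: 0.167
15.6 e [ 484.25 -128.31  218.74] th -18.73 phi -7.33 F [ 0.27 -3.98 -3.45] Mz -0.156 T 0.323 q6 -1.53 hd [ 607.36 -170.05]
```

```bash
python3 -m crank '{"xyz":[[0.18,0.49,0],[0.37,0.97,0],[0.37,0.97,0]],"yaw":[-0.04,-0.08,-0.08],"claw":[-1,-1,-1]}'; python3 st.py
```

```text
clock: 15.9
eef_pos: [488.0, -118.6, 218.8]
ee_rot: [0.202, 0.979, -0.0, 0.0]
wrist_force: [-0.3, -3.9, -2.3]
opening: 0.166
15.9 e [ 488.01 -118.63  218.77] th -23.29 phi -11.89 F [-0.3  -3.92 -2.25] Mz -0.186 T 0.298 q6 -1.43 hd [ 607.41 -170.04]
```

```bash
python3 -m crank '{"xyz":[[0.22,0.47,0],[0.45,0.94,0],[0.45,0.94,0]],"yaw":[-0.04,-0.08,-0.08],"claw":[-1,-1,-1]}'; python3 st.py
```

```text
clock: 16.2
eef_pos: [492.5, -109.3, 218.8]
ee_rot: [0.241, 0.971, -0.0, 0.0]
wrist_force: [1.5, -3.4, -3.6]
opening: 0.168
16.2 e [ 492.54 -109.27  218.75] th -27.88 phi -16.48 F [ 1.48 -3.38 -3.59] Mz -0.17 T 0.128 q6 -1.33 hd [ 607.45 -170.05]
```

```bash
python3 -m crank '{"xyz":[[0.25,0.45,0],[0.52,0.9,0],[0.52,0.9,0]],"yaw":[-0.04,-0.08,-0.08],"claw":[-1,-1,-1]}'; python3 st.py
```

```text
clock: 16.5
eef_pos: [497.8, -100.3, 218.8]
ee_rot: [0.279, 0.96, -0.0, 0.0]
wrist_force: [0.8, -4.0, -2.3]
opening: 0.17
16.5 e [ 497.78 -100.28  218.77] th -32.45 phi -21.05 F [ 0.81 -4.03 -2.27] Mz -0.17 T 0.215 q6 -1.23 hd [ 607.48 -170.04]
```

```bash
python3 -m crank '{"xyz":[[0.29,0.43,0],[0.59,0.85,0],[0.59,0.85,0]],"yaw":[-0.04,-0.08,-0.08],"claw":[-1,-1,-1]}'; python3 st.py
```

```text
clock: 16.8
eef_pos: [503.6, -91.8, 218.7]
ee_rot: [0.318, 0.948, -0.0, 0.0]
wrist_force: [1.5, -3.8, -2.9]
opening: 0.165
16.8 e [503.64 -91.78 218.73] th -37.03 phi -25.63 F [ 1.55 -3.8  -2.91] Mz -0.078 T 0.195 q6 -1.13 hd [ 607.42 -170.07]
```

```bash
python3 - <<'E'
from st import *
arc(-37.15,[-.05,-.1,-.12]);arc(-37.15-np.degrees(.12),[.1*k for k in range(1,12)])
E
python3 -m crank '{"xyz":[[0.32,0.41,0],[0.66,0.8,0],[0.81,0.94,0],[0.81,0.94,0]],"yaw":[-0.04,-0.08,-0.12,-0.12],"claw":[-1,-1,-1,-1]}'; python3 st.py
```

```text
-0.05 [0.41 0.51]
-0.1 [0.84 1.  ]
-0.12 [1.01 1.18]
0.1 [-0.86 -0.98]
0.2 [-1.61 -2.04]
0.3 [-2.25 -3.17]
0.4 [-2.78 -4.35]
0.5 [-3.19 -5.59]
0.6 [-3.47 -6.86]
0.7 [-3.62 -8.15]
0.8 [-3.65 -9.45]
0.9 [ -3.54 -10.74]
1.0 [ -3.31 -12.02]
1.1 [ -2.94 -13.27]
clock: 17.2
eef_pos: [511.9, -82.0, 218.8]
ee_rot: [0.373, 0.928, 0.0, 0.0]
wrist_force: [3.3, 1.3, -2.8]
opening: 0.171
17.2 e [511.91 -81.98 218.81] th -43.82 phi -32.42 F [ 3.3   1.28 -2.84] Mz 0.67 T 0.256 q6 -0.99 hd [ 605.7 -172. ]
```

```bash
python3 -m crank '{"xyz":[[-0.66,-0.74,0],[-1.41,-1.8,0],[-2.05,-2.93,0],[-2.58,-4.11,0],[-2.99,-5.35,0],[-3.27,-6.62,0],[-3.42,-7.91,0],[-3.45,-9.21,0],[-3.34,-10.5,0],[-3.11,-11.78,0],[-2.74,-13.03,0],[-2.74,-13.03,0]],"yaw":[0.1,0.2,0.3,0.4,0.5,0.6,0.7,0.8,0.9,1.0,1.1,1.1],"claw":[-1,-1,-1,-1,-1,-1,-1,-1,-1,-1,-1,-1]}'; python3 st.py
```

```text
clock: 18.4
eef_pos: [484.3, -213.8, 218.7]
ee_rot: [-0.166, 0.986, -0.0, 0.0]
wrist_force: [2.5, 0.6, -3.3]
opening: 0.168
18.4 e [ 484.26 -213.79  218.75] th 19.1 phi 30.5 F [ 2.5   0.57 -3.32] Mz -0.036 T 0.002 q6 -2.34 hd [ 607.1  -171.25]
```

```bash
python3 -m crank '{"xyz":[[-0.36,1.25,0],[-0.6,2.53,0],[-0.7,3.82,0],[-0.7,3.82,0]],"yaw":[-0.1,-0.2,-0.3,-0.3],"claw":[-1,-1,-1,-1]}'; python3 st.py; python3 - <<'E'
from st import *
for k in range(3):
  print(k);arc(19-np.degrees(.3+.08*k),[-.04,-.08])
E
```

```text
clock: 18.8
eef_pos: [477.0, -173.2, 218.8]
ee_rot: [-0.015, 1.0, 0.0, 0.0]
wrist_force: [1.9, -3.6, -2.4]
opening: 0.169
18.8 e [ 477.04 -173.21  218.83] th 1.69 phi 13.09 F [ 1.92 -3.59 -2.37] Mz -0.487 T -0.013 q6 -1.97 hd [ 606.98 -169.37]
0
-0.04 [-0.01  0.52]
-0.08 [0.01 1.04]
1
-0.04 [0.04 0.52]
-0.08 [0.09 1.04]
2
-0.04 [0.08 0.51]
-0.08 [0.17 1.03]
```

```bash
python3 -m crank '{"xyz":[[-0.01,0.52,0],[0.01,1.04,0],[0.01,1.04,0]],"yaw":[-0.04,-0.08,-0.08],"claw":[-1,-1,-1]}'; python3 st.py
```

```text
clock: 19.1
eef_pos: [477.3, -163.9, 218.8]
ee_rot: [0.024, 1.0, -0.0, 0.0]
wrist_force: [2.8, -4.3, -2.3]
opening: 0.169
19.1 e [ 477.33 -163.85  218.8 ] th -2.72 phi 8.68 F [ 2.76 -4.28 -2.32] Mz -0.236 T 0.303 q6 -1.88 hd [ 607.18 -170.03]
```

```bash
python3 -m crank '{"xyz":[[0.04,0.52,0],[0.09,1.04,0],[0.09,1.04,0]],"yaw":[-0.04,-0.08,-0.08],"claw":[-1,-1,-1]}'; python3 st.py
```

```text
clock: 19.4
eef_pos: [478.3, -153.6, 218.8]
ee_rot: [0.064, 0.998, -0.0, 0.0]
wrist_force: [1.9, -3.4, -3.1]
opening: 0.169
19.4 e [ 478.28 -153.58  218.78] th -7.28 phi 4.12 F [ 1.93 -3.42 -3.12] Mz -0.263 T 0.146 q6 -1.78 hd [ 607.24 -170.06]
```

```bash
python3 -m crank '{"xyz":[[0.08,0.51,0],[0.17,1.03,0],[0.17,1.03,0]],"yaw":[-0.04,-0.08,-0.08],"claw":[-1,-1,-1]}'; python3 st.py; python3 - <<'E'
from st import *
for k in range(8):
  print(k);arc(19-np.degrees(.54+.08*k),[-.04,-.08])
E
```

```text
clock: 19.7
eef_pos: [480.0, -143.3, 218.8]
ee_rot: [0.103, 0.995, -0.0, 0.0]
wrist_force: [1.3, -4.2, -2.6]
opening: 0.164
19.7 e [ 480.04 -143.34  218.78] th -11.85 phi -0.45 F [ 1.32 -4.15 -2.6 ] Mz -0.232 T 0.261 q6 -1.68 hd [ 607.27 -170.03]
0
-0.04 [0.12 0.51]
-0.08 [0.26 1.01]
1
-0.04 [0.16 0.5 ]
-0.08 [0.34 0.98]
2
-0.04 [0.2  0.48]
-0.08 [0.41 0.95]
3
-0.04 [0.23 0.46]
-0.08 [0.49 0.92]
4
-0.04 [0.27 0.44]
-0.08 [0.56 0.88]
5
-0.04 [0.31 0.42]
-0.08 [0.63 0.83]
6
-0.04 [0.34 0.39]
-0.08 [0.69 0.78]
7
-0.04 [0.37 0.37]
-0.08 [0.75 0.72]
```

```bash
python3 -m crank '{"xyz":[[0.12,0.51,0],[0.26,1.01,0],[0.26,1.01,0]],"yaw":[-0.04,-0.08,-0.08],"claw":[-1,-1,-1]}'; python3 st.py
```

```text
clock: 20.0
eef_pos: [482.7, -133.2, 218.8]
ee_rot: [0.143, 0.99, -0.0, 0.0]
wrist_force: [1.8, -4.2, -4.2]
opening: 0.171
20.0 e [ 482.66 -133.24  218.77] th -16.42 phi -5.02 F [ 1.79 -4.18 -4.19] Mz -0.266 T 0.189 q6 -1.58 hd [ 607.36 -169.98]
```

```bash
python3 -m crank '{"xyz":[[0.16,0.5,0],[0.34,0.98,0],[0.34,0.98,0]],"yaw":[-0.04,-0.08,-0.08],"claw":[-1,-1,-1]}'; python3 st.py
```

```text
clock: 20.3
eef_pos: [486.0, -123.4, 218.7]
ee_rot: [0.182, 0.983, -0.0, 0.0]
wrist_force: [1.7, -4.3, -3.7]
opening: 0.172
20.3 e [ 485.99 -123.44  218.74] th -21.0 phi -9.6 F [ 1.7  -4.25 -3.71] Mz -0.25 T 0.187 q6 -1.48 hd [ 607.36 -170.02]
```

```bash
python3 -m crank '{"xyz":[[0.2,0.48,0],[0.41,0.95,0],[0.41,0.95,0]],"yaw":[-0.04,-0.08,-0.08],"claw":[-1,-1,-1]}'; python3 st.py
```

```text
clock: 20.6
eef_pos: [490.1, -113.9, 218.7]
ee_rot: [0.221, 0.975, -0.0, 0.0]
wrist_force: [2.7, -4.3, -4.4]
opening: 0.173
20.6 e [ 490.12 -113.95  218.74] th -25.57 phi -14.17 F [ 2.65 -4.28 -4.39] Mz -0.153 T 0.2 q6 -1.38 hd [ 607.39 -170.06]
```

```bash
python3 -m crank '{"xyz":[[0.23,0.46,0],[0.49,0.92,0],[0.49,0.92,0]],"yaw":[-0.04,-0.08,-0.08],"claw":[-1,-1,-1]}'; python3 st.py
```

```text
clock: 20.9
eef_pos: [495.0, -104.8, 218.7]
ee_rot: [0.26, 0.966, -0.0, 0.0]
wrist_force: [2.3, -5.2, -3.0]
opening: 0.169
20.9 e [ 494.98 -104.76  218.7 ] th -30.15 phi -18.75 F [ 2.34 -5.23 -2.97] Mz -0.158 T 0.276 q6 -1.28 hd [ 607.4  -170.06]
```

```bash
python3 -m crank '{"xyz":[[0.27,0.44,0],[0.56,0.88,0],[0.56,0.88,0]],"yaw":[-0.04,-0.08,-0.08],"claw":[-1,-1,-1]}'; python3 st.py
```

```text
clock: 21.2
eef_pos: [500.6, -96.0, 218.7]
ee_rot: [0.299, 0.954, -0.0, 0.0]
wrist_force: [2.7, -5.5, -2.4]
opening: 0.169
21.2 e [500.55 -95.99 218.68] th -34.74 phi -23.34 F [ 2.72 -5.49 -2.42] Mz -0.08 T 0.305 q6 -1.18 hd [ 607.39 -170.06]
```

```bash
python3 -m crank '{"xyz":[[0.31,0.42,0],[0.63,0.83,0],[0.63,0.83,0]],"yaw":[-0.04,-0.08,-0.08],"claw":[-1,-1,-1]}'; python3 st.py
```

```text
clock: 21.5
eef_pos: [506.9, -87.7, 218.7]
ee_rot: [0.336, 0.942, -0.0, 0.0]
wrist_force: [2.7, -4.3, -2.6]
opening: 0.165
21.5 e [506.85 -87.68 218.7 ] th -39.31 phi -27.91 F [ 2.72 -4.34 -2.56] Mz -0.056 T 0.156 q6 -1.08 hd [ 607.43 -170.04]
```

```bash
python3 -m crank '{"xyz":[[0.34,0.39,0],[0.69,0.78,0],[0.69,0.78,0]],"yaw":[-0.04,-0.08,-0.08],"claw":[-1,-1,-1]}'; python3 st.py
```

```text
clock: 21.8
eef_pos: [513.7, -79.9, 218.7]
ee_rot: [0.374, 0.928, -0.0, 0.0]
wrist_force: [1.4, -5.0, -2.8]
opening: 0.17
21.8 e [513.72 -79.91 218.69] th -43.9 phi -32.5 F [ 1.42 -5.03 -2.82] Mz -0.099 T 0.244 q6 -0.98 hd [ 607.39 -170.05]
```

```bash
python3 -m crank '{"xyz":[[-0.86,-0.98,0],[-1.61,-2.04,0],[-2.25,-3.17,0],[-2.78,-4.35,0],[-3.19,-5.59,0],[-3.47,-6.86,0],[-3.62,-8.15,0],[-3.65,-9.45,0],[-3.54,-10.74,0],[-3.31,-12.02,0],[-2.94,-13.27,0],[-2.94,-13.27,0]],"yaw":[0.1,0.2,0.3,0.4,0.5,0.6,0.7,0.8,0.9,1.0,1.1,1.1],"claw":[-1,-1,-1,-1,-1,-1,-1,-1,-1,-1,-1,-1]}'; python3 st.py; python3 -m crank '{"xyz":[[-0.36,1.25,0],[-0.6,2.53,0],[-0.6,2.53,0]],"yaw":[-0.1,-0.2,-0.2],"claw":[-1,-1,-1]}'; python3 st.py; python3 -c "
from st import *
for k in range(7):
  print(k);arc(19-np.degrees(.2+.06*k),[-.03,-.06])"
```

```text
clock: 23.0
eef_pos: [484.2, -213.5, 218.6]
ee_rot: [-0.166, 0.986, 0.0, 0.0]
wrist_force: [3.1, 1.0, -3.7]
opening: 0.171
23.0 e [ 484.21 -213.52  218.65] th 19.15 phi 30.55 F [ 3.12  1.04 -3.73] Mz -0.132 T -0.125 q6 -2.34 hd [ 607.02 -170.88]
clock: 23.3
eef_pos: [477.7, -185.8, 218.6]
ee_rot: [-0.065, 0.998, 0.0, -0.0]
wrist_force: [0.5, -3.9, -3.1]
opening: 0.171
23.3 e [ 477.68 -185.8   218.62] th 7.44 phi 18.84 F [ 0.5  -3.91 -3.11] Mz -0.393 T 0.122 q6 -2.1 hd [ 606.58 -168.96]
0
-0.03 [-0.05  0.39]
-0.06 [-0.08  0.78]
1
-0.03 [-0.02  0.39]
-0.06 [-0.03  0.78]
2
-0.03 [0.   0.39]
-0.06 [0.01 0.78]
3
-0.03 [0.02 0.39]
-0.06 [0.06 0.78]
4
-0.03 [0.05 0.39]
-0.06 [0.11 0.77]
5
-0.03 [0.07 0.38]
-0.06 [0.15 0.76]
6
-0.03 [0.09 0.38]
-0.06 [0.2  0.75]
```

```bash
python3 -m crank '{"xyz":[[-0.05,0.39,0],[-0.08,0.78,0],[-0.08,0.78,0]],"yaw":[-0.03,-0.06,-0.06],"claw":[-1,-1,-1]}'; python3 st.py
```

```text
clock: 23.6
eef_pos: [477.2, -179.0, 218.7]
ee_rot: [-0.036, 0.999, 0.0, -0.0]
wrist_force: [1.1, -1.7, -2.2]
opening: 0.167
23.6 e [ 477.22 -178.97  218.7 ] th 4.16 phi 15.56 F [ 1.07 -1.71 -2.18] Mz -0.232 T 0.0 q6 -2.03 hd [ 606.88 -169.54]
```

```bash
python3 -m crank '{"xyz":[[-0.02,0.39,0],[-0.03,0.78,0],[-0.03,0.78,0]],"yaw":[-0.03,-0.06,-0.06],"claw":[-1,-1,-1]}'; python3 st.py
```

```text
clock: 23.9
eef_pos: [477.1, -171.4, 218.7]
ee_rot: [-0.006, 1.0, 0.0, -0.0]
wrist_force: [1.4, -2.8, -3.5]
opening: 0.166
23.9 e [ 477.14 -171.42  218.72] th 0.73 phi 12.13 F [ 1.36 -2.77 -3.54] Mz -0.31 T 0.052 q6 -1.95 hd [ 607.13 -169.76]
```

```bash
python3 -m crank '{"xyz":[[0,0.39,0],[0.01,0.78,0],[0.01,0.78,0]],"yaw":[-0.03,-0.06,-0.06],"claw":[-1,-1,-1]}'; python3 st.py
```

```text
clock: 24.2
eef_pos: [477.4, -163.8, 218.7]
ee_rot: [0.024, 1.0, -0.0, 0.0]
wrist_force: [2.0, -2.8, -2.3]
opening: 0.166
24.2 e [ 477.37 -163.8   218.75] th -2.7 phi 8.7 F [ 1.98 -2.77 -2.31] Mz -0.366 T -0.019 q6 -1.88 hd [ 607.22 -169.93]
```

```bash
python3 -m crank '{"xyz":[[0.02,0.39,0],[0.06,0.78,0],[0.06,0.78,0]],"yaw":[-0.03,-0.06,-0.06],"claw":[-1,-1,-1]}'; python3 st.py
```

```text
clock: 24.5
eef_pos: [478.0, -156.0, 218.8]
ee_rot: [0.053, 0.999, -0.0, 0.0]
wrist_force: [2.2, -4.4, -3.2]
opening: 0.167
24.5 e [ 478.01 -156.04  218.78] th -6.13 phi 5.27 F [ 2.22 -4.41 -3.24] Mz -0.287 T 0.252 q6 -1.8 hd [ 607.26 -169.93]
```

Picking up again; continue in small steps.

```bash
python3 -m crank '{"xyz":[[0.05,0.39,0],[0.11,0.77,0],[0.11,0.77,0]],"yaw":[-0.03,-0.06,-0.06],"claw":[-1,-1,-1]}'; python3 st.py
```

```text
clock: 24.8
eef_pos: [479.1, -148.4, 218.7]
ee_rot: [0.083, 0.997, -0.0, 0.0]
wrist_force: [1.8, -6.0, -2.7]
opening: 0.167
24.8 e [ 479.1  -148.41  218.73] th -9.55 phi 1.85 F [ 1.76 -5.99 -2.71] Mz -0.242 T 0.488 q6 -1.73 hd [ 607.3  -169.98]
```

```bash
python3 -m crank '{"xyz":[[0.07,0.38,0],[0.15,0.76,0],[0.15,0.76,0]],"yaw":[-0.03,-0.06,-0.06],"claw":[-1,-1,-1]}'; python3 st.py
```

```text
clock: 25.1
eef_pos: [480.6, -141.0, 218.7]
ee_rot: [0.113, 0.994, -0.0, 0.0]
wrist_force: [1.7, -7.9, -3.3]
opening: 0.169
25.1 e [ 480.6  -140.98  218.75] th -12.97 phi -1.57 F [ 1.69 -7.93 -3.35] Mz -0.119 T 0.837 q6 -1.65 hd [ 607.29 -170.16]
```

```bash
python3 -m crank '{"xyz":[[0,0,0],[0,0,0]],"yaw":[0,0],"claw":[-1,-1]}'; python3 st.py
```

```text
clock: 25.3
eef_pos: [480.6, -141.2, 218.7]
ee_rot: [0.113, 0.994, -0.0, 0.0]
wrist_force: [1.7, -6.1, -2.9]
opening: 0.169
25.3 e [ 480.55 -141.23  218.75] th -12.93 phi -1.53 F [ 1.71 -6.08 -2.91] Mz -0.09 T 0.631 q6 -1.65 hd [ 607.25 -170.32]
```

```bash
python3 -m crank '{"xyz":[[0.04,0.19,0],[0.09,0.38,0],[0.09,0.38,0]],"yaw":[-0.015,-0.03,-0.03],"claw":[-1,-1,-1]}'; python3 st.py;python3 -m crank '{"xyz":[[0,0,0]],"yaw":[0],"claw":[-1]}'; python3 st.py
```

```text
clock: 25.6
eef_pos: [481.5, -137.4, 218.8]
ee_rot: [0.128, 0.992, -0.0, 0.0]
wrist_force: [1.7, -8.3, -3.3]
opening: 0.17
25.6 e [ 481.48 -137.44  218.77] th -14.66 phi -3.26 F [ 1.7  -8.26 -3.26] Mz -0.102 T 0.882 q6 -1.62 hd [ 607.25 -170.34]
clock: 25.7
eef_pos: [481.4, -137.5, 218.8]
ee_rot: [0.127, 0.992, -0.0, 0.0]
wrist_force: [2.1, -7.6, -3.5]
opening: 0.169
25.7 e [ 481.45 -137.52  218.75] th -14.64 phi -3.24 F [ 2.11 -7.57 -3.46] Mz 0.034 T 0.919 q6 -1.62 hd [ 607.23 -170.38]
```

```bash
python3 -m crank '{"xyz":[[0.05,0.19,0],[0.05,0.19,0],[0.05,0.19,0]],"yaw":[-0.015,-0.015,-0.015],"claw":[-1,-1,-1]}'; python3 st.py;python3 -m crank '{"xyz":[[0,0,0]],"yaw":[0],"claw":[-1]}'; python3 st.py
```

```text
clock: 26.0
eef_pos: [481.9, -135.7, 218.8]
ee_rot: [0.135, 0.991, -0.0, 0.0]
wrist_force: [0.6, -8.1, -3.3]
opening: 0.171
26.0 e [ 481.91 -135.7   218.76] th -15.5 phi -4.1 F [ 0.55 -8.1  -3.26] Mz -0.011 T 0.986 q6 -1.6 hd [ 607.18 -170.43]
clock: 26.1
eef_pos: [481.9, -135.7, 218.8]
ee_rot: [0.135, 0.991, -0.0, 0.0]
wrist_force: [1.4, -8.2, -3.3]
opening: 0.165
26.1 e [ 481.92 -135.73  218.76] th -15.5 phi -4.1 F [ 1.42 -8.15 -3.29] Mz 0.046 T 1.02 q6 -1.6 hd [ 607.19 -170.48]
```

```bash
python3 -c "
from st import *
arc(-15.5,[.03,.06,.08])"; python3 -m crank '{"xyz":[[-0.1,-0.38,0],[-0.18,-0.76,0],[-0.23,-1.01,0],[-0.23,-1.01,-0.05],[-0.23,-1.01,-0.05]],"yaw":[0.03,0.06,0.08,0.08,0.08],"claw":[-1,-1,-1,-1,-1]}'; python3 st.py
```

```text
0.03 [-0.1  -0.38]
0.06 [-0.19 -0.76]
0.08 [-0.24 -1.01]
clock: 26.6
eef_pos: [479.6, -145.3, 218.2]
ee_rot: [0.096, 0.995, -0.0, 0.0]
wrist_force: [1.9, -4.2, -1.4]
opening: 0.165
26.6 e [ 479.65 -145.3   218.25] th -11.06 phi 0.34 F [ 1.85 -4.25 -1.38] Mz -0.182 T 0.314 q6 -1.7 hd [ 607.23 -170.25]
```

```bash
python3 -m crank '{"xyz":[[-0.06,-0.32,0],[-0.11,-0.64,0],[-0.11,-0.64,-0.03],[-0.11,-0.64,-0.03]],"yaw":[0.025,0.05,0.05,0.05],"claw":[-1,-1,-1,-1]}'; python3 st.py
```

```text
clock: 27.0
eef_pos: [478.6, -151.3, 218.0]
ee_rot: [0.072, 0.997, 0.0, 0.0]
wrist_force: [1.3, -2.8, -1.4]
opening: 0.166
27.0 e [ 478.57 -151.26  217.96] th -8.27 phi 3.13 F [ 1.3  -2.83 -1.38] Mz -0.283 T 0.057 q6 -1.76 hd [ 607.22 -169.97]
```

```bash
python3 -m crank '{"xyz":[[0,0,0],[0,0,0],[0,0,0],[0,0,0],[0,0,0],[0,0,0],[0,0,0],[0,0,0]],"yaw":[0,0,0,0,0,0,0,0],"claw":[-0.5,0,0.5,1,1,1,1,1]}'; python3 st.py;  python3 -m crank '{"xyz":[[0,0,0.5],[0,0,1.5],[0,0,3],[0,0,5],[0,0,7],[0,0,9],[0,0,11],[0,0,13],[0,0,14.5],[0,0,15],[0,0,15]],"yaw":[0,0,0,0,0,0,0,0,0,0,0],"claw":[1,1,1,1,1,1,1,1,1,1,1]}'; python3 - <<'E'
from h import *
p,d=manip.snapshot("side");crop(p,250,130,350,240,6,"pics/s9.png")
p,d=manip.snapshot("top");crop(p,280,155,340,215,10,"pics/t9.png");cv2.imwrite("pics/t9f.png",p)
E
```

```text
clock: 27.8
eef_pos: [478.6, -151.4, 217.9]
ee_rot: [0.072, 0.997, -0.0, 0.0]
wrist_force: [-0.7, -0.0, 0.5]
opening: 0.998
27.8 e [ 478.56 -151.36  217.93] th -8.24 phi 3.16 F [-0.7  -0.04  0.55] Mz -0.012 T 0.007 q6 -1.76 hd [ 607.21 -169.99]
clock: 28.9
eef_pos: [478.6, -151.4, 369.0]
ee_rot: [0.072, 0.997, -0.0, 0.001]
wrist_force: [0.5, -0.2, -0.7]
opening: 0.998
```

View pics/s9.png

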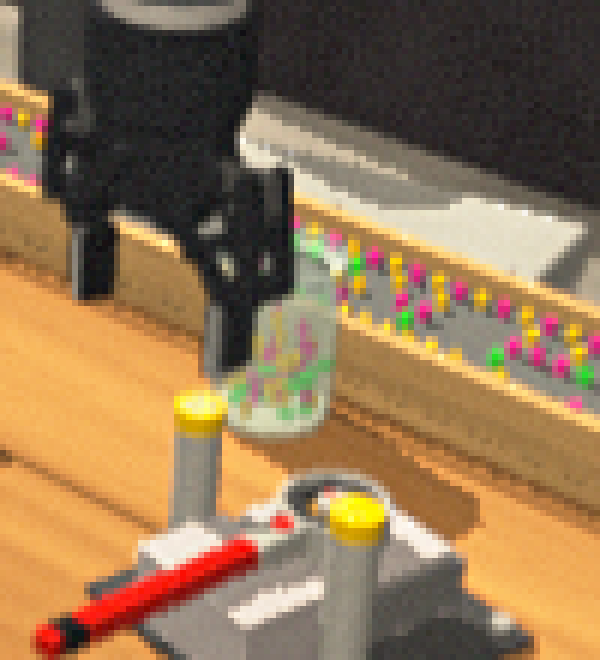

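View pics/t9.png

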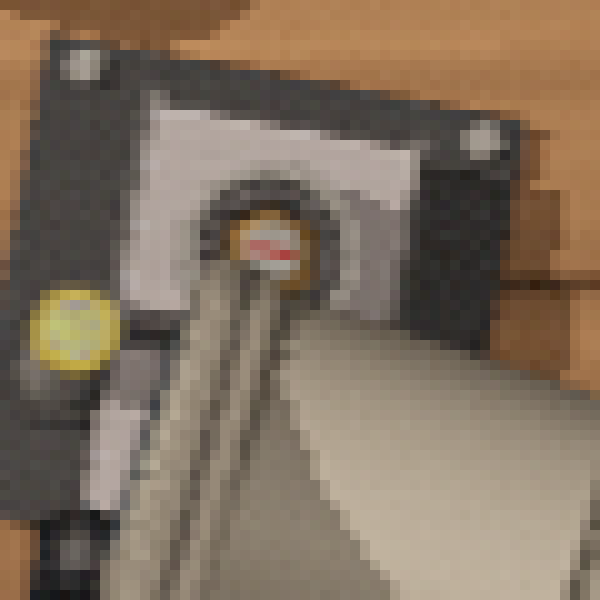

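```bash
python3 - <<'E'
from h import *
print(manip.get_obs()['wrist_force']); print(manip.finish_job())
E
```

```text
[-0.4  -1.21 -0.62]
the job is handed in; nothing more can be done
None
```

I tightened the nut to about 1.0 N m at its stop and left the wrench sitting on it. I handed the job in at about 29 s of the 72 s; it reports no verdict.

- **Seating:** I took the largest red-handled wrench from its rest and lowered it onto the nut while turning clockwise. It dropped on after about 0.5 rad, with its socket 50 to 51 mm up by the arm's reading.
- **Driving:** It took four clockwise strokes between the posts without lifting off. The nut ran at roughly 0.2 to 0.3 N m.
- **Tightening:** On the fourth stroke the torque climbed steadily with angle. I held it at about 1.0 N m, some 8 N at the grip.
- **Release:** I eased the handle back until the torque was near zero, let go and raised the gripper 150 mm clear.

**Last checks:** The last pictures show the wrench level on the nut between the posts, with the gripper clear of it. The jar, the only bystander in those close-ups, appears undisturbed. The wrist force was near zero.

**Less certain:**
- The torque came in slightly under the 1.1 N m aim. The readings scatter by about 0.1 N m: at the same commanded position it read 0.84, then 0.63.
- I could not measure the nut's angle. That it is at its stop is inferred from the torque rising with angle while the handle was clear of both posts.
- On one stroke I typed a slightly wrong end shift, 2 to 3 mm short. It put a brief side load on the socket, and the return stroke corrected it.

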